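Check in an upside-down flux bottle

ROBOT

A 7-joint arm with a two-finger parallel gripper is mounted at the origin on the work surface. World frame = base frame: x ahead of the robot, y to its left, z up, the work surface at z = 0. Lengths are in m, angles in rad, forces in N, time in s.
With the tool pointing down it reaches from about 0.425 to 0.95 m from the base axis. Payload 16.7 kg.
Tool frame: the origin (TCP) lies midway between the tips of the shut fingers; the grasp point (between the pads) lies 19 mm behind it; z points along the fingers, y is the line along which they close (so a half turn about z gives the same grasp; the last joint's range is limited). The gripper opens to 94 mm and grips with 3 to 60 N. Pads are 16 mm wide; open, the fingers measure 119 mm over their backs; the gripper's body (75 mm by 177 mm) begins 78 mm behind the grasp point.
Start: joints at [-1.458, 0.426, 0.074, 1.606, -0.034, 1.111, -0.067], TCP at [0.175, 0.652, 0.166] pointing down, gripper open.
Joint ranges: [-2.85, 2.85], [-0.5, 2.14], [-1.23, 1.37], [0.21, 2.46], [-1.02, 4.16], [0.16, 2.05], [-2.73, 2.73]. Speed limits (rad/s): [1.89, 1.89, 2.39, 2.39, 3.01, 3.01, 3.01].

INTERFACE

Orientations are given as a unit quaternion [w, x, y, z].
In Python, from bench import status, viewer, bot gives the robot as it stands. The module is installed in compiled form; this text tells all that it offers.
- The arm moves only by the tool move_arm, never from a script. Its arguments are lists of equal length, an entry for each row: "angular": the turn, a rotation vector about the tool's x, y, z in rad, a list of three; "travel": the shift along the tool's x, y, z in cm, a list of three; "fingers": the opening, from 0 (shut) to 1 (fully open). A call has exactly 10 rows; each row is the pose to reach, as a shift and turn from the pose commanded when the call began, along the tool's axes at that moment; what a row does not reach only later rows make up. A row lasts 1/8 s, in which the tool goes at most 62.5 mm and 10.7 degrees, less where a joint would pass 70% of its speed; a pose out of reach is approached as far as the arm can. A call with a gripper value outside its range is refused whole. The fingers move at their own pace and stop on an object; "squeeze" is the grip in N (left out, the last holds). Time passes only in rows, so rows that repeat a pose let the fingers close, or fill a call up. It gives the time, the measured TCP pose, the force, the opening and the grip force at its end, in the units of the state.
- status.read_state(): the state, without advancing time (a new reading comes with each control period).
- viewer.camera(name): name is "side" or "top" or "wrist"; returns the picture (480x640x3 uint8, red, green, blue); there is no depth.
- viewer.camera_model(name): a dict with "fovy" (degrees; the focal length in pixels is half the picture's height over the tangent of half this angle, whatever the lens; pixels are square), "cx", "cy" (the principal point, pixels), "extrinsics" (4x4, takes a point from world to camera coordinates). Camera axes: x right, y up, looking along -z (the intrinsics and any distortion apply to the point x, -y, -z); pixel columns grow to the right and rows downward; lengths in m; the calibration is good to about 2 mm. A picture is of the moment at which its call begins: read the wrist's pose just before it. camera_model takes no time and is no camera call; for the wrist camera it gives the pose at the moment of the call.
- bot.finish_job(): hands the job in; it is judged then, once.
The state is a dict: "time_s": time; "joint_pos": joint angles; "dq": joint speeds; "joint_efforts": joint torques, N m; "position": TCP position; "tcp_rot": TCP orientation; "force": force on the tool from outside, world axes, zero at the start; "torque": the same for the moment, N m; "finger_gap": finger opening in m; "grip_force": force on a finger pad.
Only numpy, scipy, OpenCV 4.12 (cv2) and the standard library are available. Lean on these libraries where they do the work, as an engineer would, in place of code of your own. Each camera call takes 0.05 s, during which the arm holds its last target. There are 200 camera calls.

TASK

The tall flux bottle stands on its cap in the grey bin. Lift it out and lay it on its side along the middle of the two steel bars of the label-reading rest and let go of it there; then take it again and stand it gently, without dropping it, right way up with the cap on top, wholly on the round pan of the scale, and let go. Leave the other things on the bench and in the bin where they are.

Things in the scene. Friction and masses are not known exactly. Their poses are not given: they have to be found in the camera images.
- bottle: Closed plastic bottle, tallest thing in the bin, 110 mm long: white straight body 52 mm diameter from 0 to 80 mm with a paper label, short neck, black screw cap 40 mm diameter from 86 to 110 mm. Origin at the centre of the flat base, z along its axis towards the cap: z points down at the start (it stands on its cap). About 0.22 kg.
- bottle_mid (a point): Point on the bottle's axis 40 mm from its base, the middle of its straight body; axes as the bottle's.
- bin: Low open grey plastic bin, fixed, 170 mm (its x) by 290 mm (its y) outside, 40 mm high, walls and floor 5 mm. Origin at the centre of its underside, z up. Holds the bottle and two low jars in a row along y, about 90 mm apart, in any order.
- rest: Fixed rest: aluminium base plate 130 x 70 x 8 mm with two parallel round steel bars 10 mm thick and 110 mm long along its x, their axes 30 mm apart and 25 mm above the table. Origin at the centre of its underside, z up. Nothing rises above the bars.
- rest_seat (a point): Point above the middle of the bars, 52 mm above the table, where the middle of the bottle's axis lies when it rests on both bars; x along the bars, z up. The cap may point either way.
- scale: Fixed bench scale: grey housing 180 (x) x 140 (y) x 28 mm high with a round steel pan on it. Origin at the centre of its underside, z up.
- scale_pan (a point): Centre of the top face of the scale's round pan, 100 mm diameter, 36 mm above the table, 25 mm from the housing's centre along its x; z up.
- jar: Low white jar with black lid in the bin, 50 mm diameter, 42 mm high. Origin at the centre of its underside. Leave alone.
- tub: Lower and narrower white jar with black lid in the bin, 40 mm diameter, 36 mm high. Origin at the centre of its underside. Leave alone.
- spool: Bystander: metal solder spool, 56 mm diameter, 45 mm high, standing on the bench. Origin at the centre of its underside.
- cup: Bystander: grey open cup, 60 mm rim diameter, 55 mm high. Origin at the centre of its underside.
- driver: Bystander: screwdriver lying on the bench along its x. Origin under its middle.
- brush: Bystander: wooden-handled brush lying on the bench along its x. Origin under its middle.
There are look-alikes about, which are no part of the job. Several things have the shape of the bottle; the one meant has the colours described above.

How it is judged:
On the way:
1. the bottle lies on its side on both bars of the rest, let go and still (angle between bottle's own z axis and vertical between 1.42 and 1.72 rad and x of bottle_mid in the frame of rest_seat between -0.03 and 0.03 m and y of bottle_mid in the frame of rest_seat between -0.008 and 0.008 m and z of bottle_mid in the frame of rest_seat between -0.006 and 0.006 m and angle between the z axis of bottle and the x axis of rest_seat, either way round below 0.2 rad and linear speed of bottle below 0.02 m/s and angular speed of bottle below 0.2 rad/s and contact force between the fingers and bottle below 0.1 N), for 0.2 s.
At the end, for the whole second after the job is handed in: Bottle upright (0.08 rad), cap up, base on the pan within 25 mm of its centre, still and released, after lying released along the two bars (0.2 rad; body middle within 30 mm of theirs lengthwise); jars, spool, cup, screwdriver and brush within 30 mm of their starts (angle between bottle's own z axis and vertical below 0.08 rad and horizontal distance between bottle and scale_pan below 0.025 m and z of bottle in the frame of scale_pan between -0.004 and 0.004 m and linear speed of bottle below 0.02 m/s and angular speed of bottle below 0.2 rad/s and contact force between the fingers and bottle below 0.1 N and distance of each of jar, tub, spool, cup, driver, brush from where it was at the start of the episode below 0.03 m); the robot touches nothing.
It fails at once if the bottle is dropped: it falls freely, out of the fingers, faster than 0.6 m/s (about 20 mm of fall) (linear speed of bottle above 0.6 m/s and contact force between the fingers and bottle below 0.1 N).
It fails at once if another thing in the bin or on the bench is moved more than 30 mm (distance of any of jar, tub, spool, cup, driver, brush from where it was at the start of the episode above 0.03 m).
It also fails if it takes over 67 s, if anything falls off the work surface, if the arm or the gripper's body presses on something with over 40 N, if the wrist force passes 120 N, or if a joint passes its speed limit or range.

## Working session

There is one attempt and no reset: what is moved stays moved. The work goes in short steps, Python scripts to look and compute and a tool call to move; the robot and the scene stay as the last step left them, time stands still between calls to the robot, and variables do not carry over. Pictures are saved under pics/ and viewed, at most 10 in all, crops included, and the job is handed in when it is done.

Besides the shell and the picture viewer there is one more tool, called after "Request:" as name(argument=value, ...), one argument or row to a line, values as JSON. move_arm: Moves the arm, as the interface text tells. Its arguments: {"type":"object","properties":{"angular":{"type":"array"},"travel":{"type":"array"},"fingers":{"type":"array"},"squeeze":{"type":"number"}},"required":["angular","travel","fingers"]}

```bash
mkdir -p pics; python3 - <<'E'
from bench import status, viewer, bot
import cv2
print(status.read_state())
for n in("side","top"):
    cv2.imwrite(f"pics/{n}0.png",viewer.camera(n)[:,:,::-1]); print(n,viewer.camera_model(n))
print(viewer.camera_model("wrist"))
E
```

```text
{'time_s': 0.0, 'joint_pos': array([-1.45849758,  0.42675229,  0.07385382,  1.60662131, -0.03408916,
        1.11083384, -0.06710915]), 'dq': array([-0.00028192,  0.00057869, -0.00062005, -0.0001318 , -0.00045832,
        0.00036976,  0.0005331 ]), 'joint_efforts': array([ 2.84077514e-04, -9.35817647e+01,  3.66704866e+00, -4.54191399e+01,
       -4.87144338e-02,  2.02438363e-02,  1.21854987e-04]), 'position': array([0.17461073, 0.65149037, 0.16545592]), 'tcp_rot': array([-3.23538191e-05,  1.30545230e-01,  9.91442123e-01, -6.76896875e-04]), 'force': array([-0.23689943, -0.74691577, -0.34683485]), 'torque': array([-0.00245448, -0.00989352, -0.01706849]), 'grip_force': 0.0, 'finger_gap': 0.09424925367070273}
side {'fovy': 54.440712606710555, 'cx': 313.51623959729545, 'cy': 245.11845956406813, 'extrinsics': array([[-0.99841528, -0.05622144,  0.00246518,  0.53253893],
       [ 0.04347497, -0.74275889,  0.66814607, -0.090047  ],
       [-0.0357331 ,  0.66719442,  0.74402605, -1.20461622],
       [ 0.        ,  0.        ,  0.        ,  1.        ]])}
top {'fovy': 48.11844951622562, 'cx': 323.05551229053987, 'cy': 243.79756589823893, 'extrinsics': array([[-0.02409966, -0.99968773, -0.0066074 ,  0.0247376 ],
       [ 0.99217781, -0.02472735,  0.12235915, -0.53646055],
       [-0.12248432, -0.0036069 ,  0.99246389, -1.21899016],
       [ 0.        ,  0.        ,  0.        ,  1.        ]])}
{'fovy': 71.47148023992862, 'cx': 320.48066212316274, 'cy': 241.92649397299445, 'extrinsics': array([[ 2.58725810e-01,  9.65950520e-01, -7.40918321e-04,
        -6.74397377e-01],
       [-9.36523365e-01,  2.50655836e-01, -2.45144118e-01,
         2.50045015e-02],
       [-2.36611373e-01,  6.41189978e-02,  9.69486365e-01,
        -3.91018714e-01],
       [ 0.00000000e+00,  0.00000000e+00,  0.00000000e+00,
         1.00000000e+00]])}
```

View pics/side0.png

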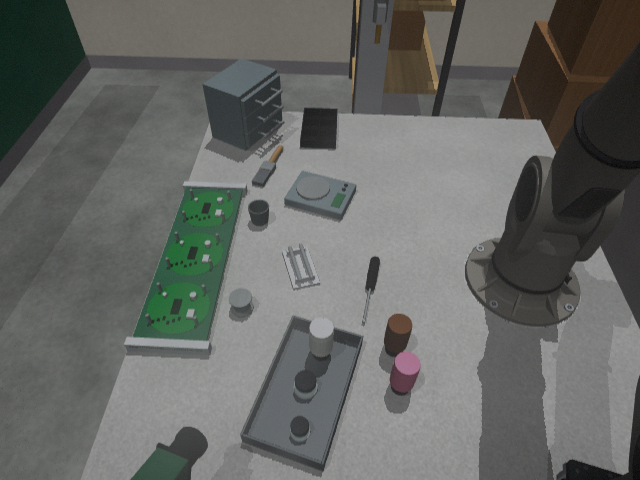

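View pics/top0.png

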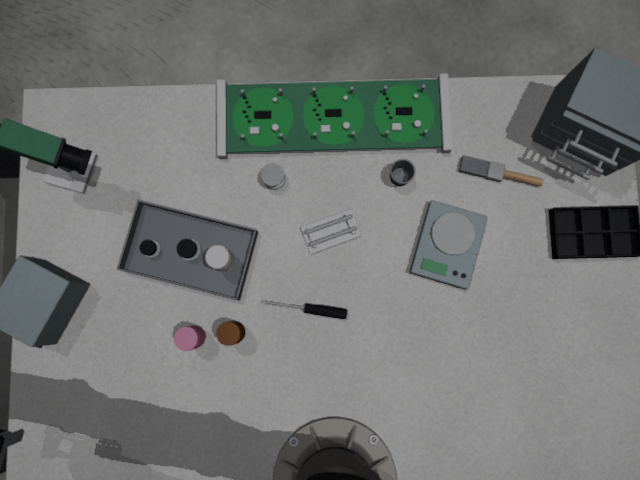

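The side view shows the white bottle at about (321,338), beside the two jars. The rest is at (300,266) and the pan at (313,188). In the top view the bottle base is at (217,257), the rest at (331,232) and the pan at (454,233). I'll enlarge these areas.

```bash
python3 - <<'E'
import cv2,numpy as np
t=cv2.imread("pics/top0.png");s=cv2.imread("pics/side0.png")
R=lambda i,x,y,w,h,k:cv2.resize(i[y:y+h,x:x+w],None,fx=k,fy=k,interpolation=cv2.INTER_CUBIC)
a=R(t,110,190,400,120,2)
b=R(s,235,165,133,120,3); c=R(s,270,300,133,120,3)
cv2.imwrite("pics/c0.png",np.vstack([a,np.hstack([b,c,np.zeros((360,2,3),np.uint8)])]))
E
```

```text
(no output)
```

View pics/c0.png

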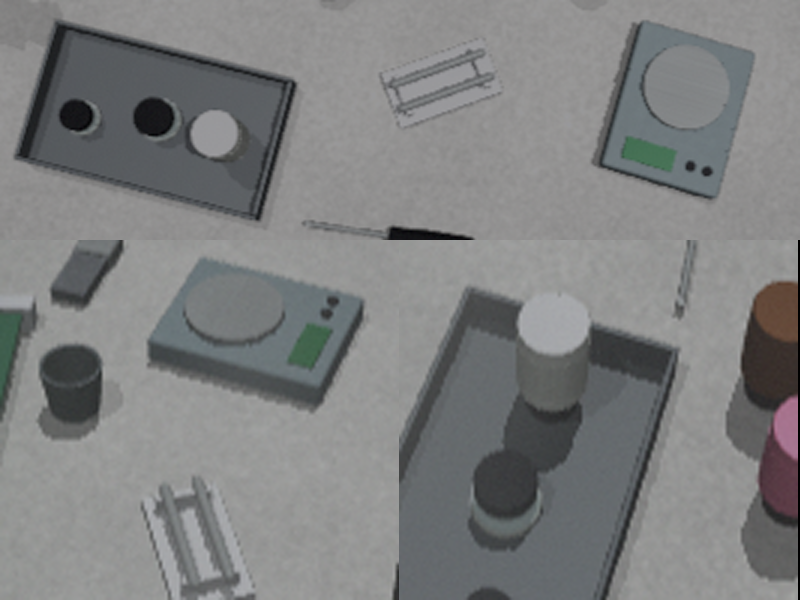

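The crop gives these full-image pixels:

| Feature | Top view | Side view |
|---|---|---|
| Bottle base disc | (217.5,257) | (321.3,328) |
| Pan | (453,233) | (313,187.7) |
| Middle of bars | (330.5,231) | about (301.5,264) |

The bars slope in the top view.

```bash
cat > h.py <<'E'
from bench import status, viewer, bot
import numpy as np, cv2
from scipy.spatial.transform import Rotation as Rn
def P(m):
    f=240/np.tan(np.radians(m["fovy"]/2))
    return np.array([[f,0,m["cx"]],[0,f,m["cy"]],[0,0,1]])@np.diag([1,-1,-1])@m["extrinsics"][:3]
def proj(m,X):
    p=P(m)@np.append(X,1); return p[:2]/p[2]
def tri(ma,a,mb,b):
    X=cv2.triangulatePoints(P(ma),P(mb),np.array(a,float),np.array(b,float)).ravel(); X=X[:3]/X[3]
    return X, proj(ma,X)-a, proj(mb,X)-b
def plane(m,uv,z):
    p=P(m); A=np.c_[p[:,0],p[:,1],-np.array([*uv,1.])]
    return np.linalg.solve(A,-(p[:,2]*z+p[:,3]))[:2]
def tool():
    s=status.read_state(); return np.array(s["position"]),Rn.from_quat(np.roll(s["tcp_rot"],-1))
E
python3 - <<'E'
from h import *
np.set_printoptions(precision=4,suppress=True)
T=viewer.camera_model("top");S=viewer.camera_model("side")
for n,a,b,z in[("bottle",(217.5,257),(321.3,328),.115),("pan",(453,233),(313,187.7),.036),("rest",(330.5,231),(301.5,264),.03)]:
    print(n,*tri(T,a,S,b),"planes",plane(T,a,z),plane(S,b,z))
q=lambda x,y:plane(T,(110+x/2,190+y/2),.03)
print("bars",q(388,90),q(485,53),q(398,108),q(495,78))
# scale housing corners z=.028 ; bin rim z=.04 ; jar
for n,pts,z in[("scale",[(640,21),(753,53),(717,197),(603,166)],.028),("bin",[(58,22),(296,80),(262,219),(17,157)],.04),("jars",[(154,117),(77,115)],.04)]:
    print(n,*[q2 for q2 in [plane(T,(110+x/2,190+y/2),z) for x,y in pts]])
p,r=tool(); print(p,r.as_matrix())
E
```

```text
bottle [0.5039 0.242  0.1109] [-0.0062  0.0731] [-0.0995 -0.018 ] planes [0.5036 0.2412] [0.5036 0.2446]
pan [ 0.5534 -0.292   0.0318] [-0.0349  0.6353] [-0.6458 -0.1358] planes [ 0.5543 -0.2911] [ 0.5512 -0.2867]
rest [ 0.5673 -0.0066  0.0176] [-0.0404  0.6746] [-0.7981 -0.1656] planes [ 0.567  -0.0066] [0.5642 0.0041]
bars [0.5591 0.0557] [ 0.6001 -0.0591] [0.5376 0.0444] [ 0.5702 -0.0699]
scale [ 0.6341 -0.2431] [ 0.5925 -0.3737] [ 0.4251 -0.3219] [ 0.4642 -0.1919]
bin [0.6479 0.4405] [0.5721 0.162 ] [0.4123 0.2024] [0.4904 0.4851]
jars [0.5329 0.327 ] [0.5375 0.4165]
[0.1746 0.6516 0.1656] [[-0.9659  0.2588 -0.0002]
 [ 0.2588  0.9659 -0.0011]
 [-0.0001 -0.0011 -1.    ]]
```

```bash
cat >> h.py <<'E'
np.set_printoptions(precision=4,suppress=True)
def frame(az,tilt):
    """tool y at azimuth az (horizontal); tilt about tool y; x=(-sin az,cos az) when tilt 0"""
    y=np.array([np.cos(az),np.sin(az),0]); z=np.array([0,0,-1.]); x=np.cross(y,z)
    return Rn.from_matrix(np.c_[x,y,z])*Rn.from_euler("y",tilt)
def go(g,R,ref=None):
    """travel(cm)/rotvec for grasp point g (19mm behind TCP), orientation R"""
    p,r=ref or tool(); t=g+R.apply([0,0,.019])
    print("travel",np.round(r.inv().apply(t-p)*100,2),"ang",np.round((r.inv()*R).as_rotvec(),3),"tcp",t)
    return t,R
E
python3 - <<'E'
from h import *
az=np.radians(17.8)
# tilt sign: tool z should point towards +x_tool0 (=d2,+y world) -> tilt +45deg
R=frame(az,np.pi/4); b=np.array([.504,.242,.08])
print(R.apply([0,0,1]))
go(b-R.apply([0,0,.2]),R)
E
```

```text
[-0.2162  0.6733 -0.7071]
travel [-49.35 -41.8   -4.19] ang [-0.392  0.718  0.944] tcp [0.5431 0.1201 0.208 ]
```

Request:
move_arm(
  angular=[
    [-0.04,0.07,0.09],
    [-0.08,0.14,0.19],
    [-0.12,0.21,0.28],
    [-0.16,0.29,0.38],
    [-0.2,0.36,0.47],
    [-0.24,0.43,0.57],
    [-0.27,0.5,0.66],
    [-0.31,0.57,0.76],
    [-0.35,0.65,0.85],
    [-0.392,0.718,0.944],
  ],
  travel=[
    [-4.9,-4.2,-1.5],
    [-9.9,-8.4,-3],
    [-14.8,-12.5,-4.2],
    [-19.7,-16.7,-4.2],
    [-24.7,-20.9,-4.2],
    [-29.6,-25.1,-4.2],
    [-34.5,-29.3,-4.2],
    [-39.5,-33.4,-4.2],
    [-44.4,-37.6,-4.2],
    [-49.35,-41.8,-4.2],
  ],
  fingers=[1,1,1,1,1,1,1,1,1,1],
  squeeze=30,
)

```text
time_s: 1.35
position: [0.5294, 0.1402, 0.2081]
tcp_rot: [-0.31, 0.545, 0.745, 0.227]
force: [0.2, 0.7, 0.9]
finger_gap: 0.094
grip_force: 0.0
```

```bash
python3 - <<'E'
from h import *
cv2.imwrite("pics/w1.png",viewer.camera("wrist")[:,:,::-1])
viewer.camera("wrist")
m=viewer.camera_model("wrist"); print(status.read_state()["position"],status.read_state()["joint_pos"])
print(proj(m,[.504,.242,.115]),proj(m,[.504,.242,.08]))
az=np.radians(17.8);R=frame(az,np.pi/4); b=np.array([.504,.242,.08])
go(b-R.apply([0,0,.1]),R); go(b,R)
E
```

```text
[0.531  0.134  0.2054] [-0.2752  0.4792  0.5276  1.8034 -0.8748  1.5098  0.8864]
[326.8772 211.3494] [326.529  228.8232]
travel [-1.    0.69  8.63] ang [ 0.006  0.001 -0.012] tcp [0.5215 0.1875 0.1373]
travel [-0.99  0.63 18.63] ang [ 0.006  0.001 -0.012] tcp [0.4999 0.2548 0.0666]
```

View pics/w1.png

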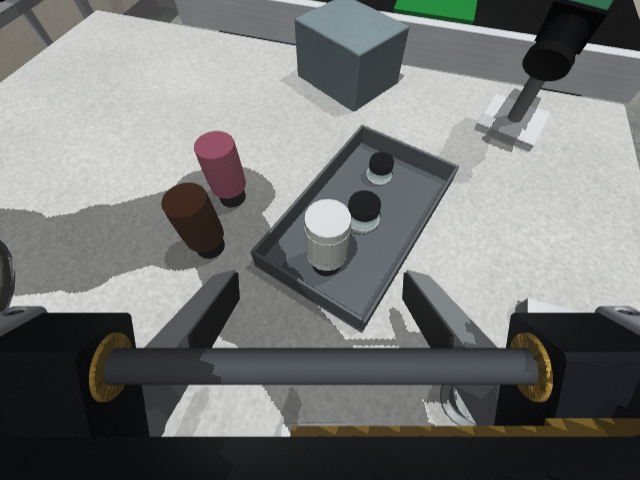

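The wrist view shows the bottle's base disc at (328,220), within 9 px of the prediction, which was taken while the arm was still settling. The fingers line up with it, so I'll close in.

Request:
move_arm(
  angular=[
    [0,0,0],
    [0,0,0],
    [0.006,0,-0.012],
    [0.006,0,-0.012],
    [0.006,0,-0.012],
    [0.006,0,-0.012],
    [0.006,0,-0.012],
    [0.006,0,-0.012],
    [0.006,0,-0.012],
    [0.006,0,-0.012],
  ],
  travel=[
    [-0.5,0.3,2],
    [-1,0.7,4],
    [-1,0.7,6],
    [-1,0.7,7],
    [-1,0.7,8],
    [-1,0.7,8.6],
    [-1,0.7,8.6],
    [-1,0.7,8.6],
    [-1,0.7,8.6],
    [-1,0.7,8.6],
  ],
  fingers=[1,1,1,1,1,1,1,1,1,1],
)

```text
time_s: 2.7
position: [0.5187, 0.1951, 0.1404]
tcp_rot: [-0.309, 0.539, 0.75, 0.225]
force: [-0.6, -0.1, 0.3]
finger_gap: 0.0941
grip_force: 0.0
```

```bash
python3 - <<'E'
from h import *
m=viewer.camera_model("wrist"); im=viewer.camera("wrist")
cv2.imwrite("pics/w2.png",im[:,:,::-1])
print(status.read_state()["position"],status.read_state()["joint_pos"])
print(proj(m,[.504,.242,.115]),proj(m,[.504,.242,.035]))
az=np.radians(17.8);R=frame(az,np.pi/4); b=np.array([.504,.242,.08])
go(b,R)
E
```

```text
[0.5187 0.1951 0.1404] [-0.3286  0.5283  0.4608  1.8868 -0.9456  1.3713  0.9411]
[322.2756 225.9204] [321.5558 268.6956]
travel [-0.81  0.08  9.64] ang [-0.006 -0.     0.013] tcp [0.4999 0.2548 0.0666]
```

View pics/w2.png

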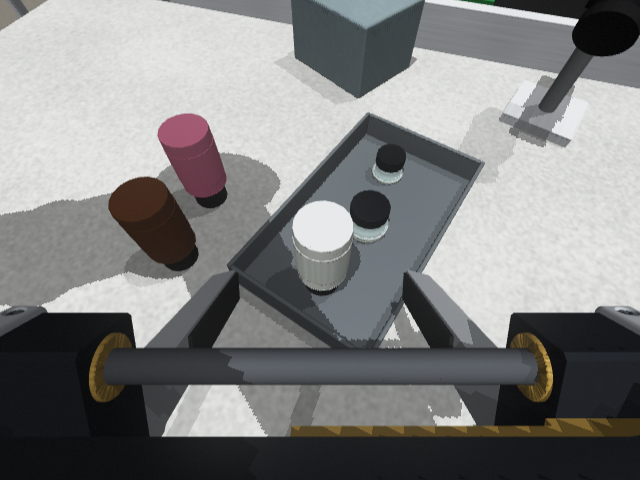

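Now the disc is at (323,226) against a prediction of (322,226), so the bottle position is confirmed. I'll descend and grip.

Request:
move_arm(
  angular=[
    [0,0,0],
    [0,0,0.013],
    [0,0,0.013],
    [0,0,0.013],
    [0,0,0.013],
    [0,0,0.013],
    [0,0,0.013],
    [0,0,0.013],
    [0,0,0.013],
    [0,0,0.013],
  ],
  travel=[
    [-0.4,0.1,1],
    [-0.8,0.1,2.5],
    [-0.8,0.1,4],
    [-0.8,0.1,5.5],
    [-0.8,0.1,7],
    [-0.8,0.1,8.3],
    [-0.8,0.1,9.2],
    [-0.8,0.1,9.6],
    [-0.8,0.1,9.6],
    [-0.8,0.1,9.6],
  ],
  fingers=[1,1,1,1,1,1,1,1,1,1],
)

```text
time_s: 4.0
position: [0.5004, 0.2545, 0.067]
tcp_rot: [-0.311, 0.544, 0.747, 0.224]
force: [-0.0, 0.0, 0.3]
finger_gap: 0.0941
grip_force: 0.0
```

```bash
python3 - <<'E'
from h import *
print(status.read_state()["joint_pos"])
az=np.radians(17.8);R=frame(az,np.pi/4); b=np.array([.504,.242,.08])
go(b,R)
E
```

```text
[-0.2796  0.5811  0.2583  1.9612 -1.0037  1.1699  0.9533]
travel [ 0.   -0.04  0.06] ang [-0.005 -0.    -0.   ] tcp [0.4999 0.2548 0.0666]
```

Request:
move_arm(
  angular=[
    [0,0,0],
    [0,0,0],
    [0,0,0],
    [0,0,0],
    [0,0,0],
    [0,0,0],
    [0,0,0],
    [0,0,0],
    [0,0,0],
    [0,0,0],
  ],
  travel=[
    [0,0,0],
    [0,0,0],
    [0,0,0],
    [0,0,0],
    [0,0,0],
    [0,0,0],
    [0,0,0],
    [0,0,0],
    [0.4,0,-0.4],
    [1,0,-1],
  ],
  fingers=[0,0,0,0,0,0,0,0,0,0],
  squeeze=35,
)

```text
time_s: 5.25
position: [0.5, 0.2546, 0.0812]
tcp_rot: [-0.311, 0.544, 0.747, 0.223]
force: [0.6, 1.2, -2.4]
finger_gap: 0.0436
grip_force: 32.4
```

```bash
python3 - <<'E'
from h import *
print(status.read_state()["joint_pos"])
az=np.radians(17.8)
r=go(np.array([.504,.242,.20]),frame(az,np.pi/4))
go(np.array([.565,.0,.20]),frame(az,-np.pi/4),r)
E
```

```text
[-0.2849  0.5586  0.2642  1.9574 -0.9905  1.1849  0.9288]
travel [ 7.46 -0.05 -7.43] ang [-0.006 -0.    -0.001] tcp [0.4999 0.2548 0.1866]
travel [-19.51  -1.59 -19.51] ang [ 0.    -1.571  0.   ] tcp [ 0.5691 -0.0128  0.1866]
```

The gap reads 43.6 mm on a 52 mm body, so I'll check the grip before going on.

```bash
python3 - <<'E'
from h import *
im=viewer.camera("wrist")[:,:,::-1]; s=viewer.camera("side")[:,:,::-1]
cv2.imwrite("pics/g1.png",np.hstack([im[100:460,130:530],cv2.resize(s[260:440,220:420],(400,360),interpolation=cv2.INTER_CUBIC)]))
E
```

```text
(no output)
```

View pics/g1.png

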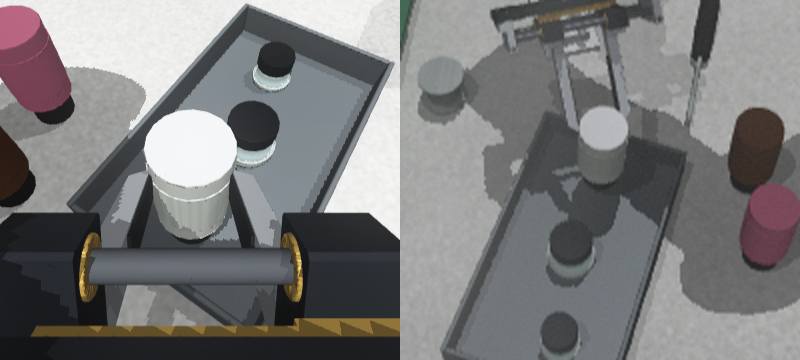

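The crop shows the bottle between the fingers, with its base disc at wrist (321,248) and side (321.5,325.5). I'll triangulate it against the grasp point.

```bash
python3 - <<'E'
from h import *
W=viewer.camera_model("wrist");S=viewer.camera_model("side")
X=tri(W,(321,248),S,(321.5,325.5)); print(X)
p,r=tool(); print("grasp",p-r.apply([0,0,.019]), "disc in tool(mm)",1000*r.inv().apply(X[0]-p))
for z in(.124,.129): print(proj(W,[.504,.242,z]),proj(S,[.504,.242,z]),plane(W,(321,248),z))
print(status.read_state()["finger_gap"],status.read_state()["force"])
# finger tips predicted in side view
for y in(-.022,.022): print(proj(S,p+r.apply([0,y,0])),proj(W,p+r.apply([0,y,0])))
E
```

```text
(array([0.5035, 0.2444, 0.1243]), array([-0.4094, -0.0722]), array([-0.0572,  0.0078]))
grasp [0.5048 0.242  0.0954] disc in tool(mm) [ 22.3767  -0.5794 -37.5028]
[320.1579 252.0229] [321.2393 324.5911] [0.5036 0.2446]
[320.1194 247.5809] [321.275  323.2824] [0.5045 0.2419]
0.04355004843401046 [-0.1565 -0.1612 -2.0376]
[332.2173 338.1756] [289.4988 264.9899]
[312.2653 342.8396] [353.3779 264.9848]
```

The bottle is held centred: the force shows 2 N of weight, and the disc is where it should be. I'll lift it and tip it towards the rest.

Request:
move_arm(
  angular=[
    [0,0,0],
    [0,0,0],
    [0,0,0],
    [0,-0.15,0],
    [0,-0.3,0],
    [0,-0.45,0],
    [0,-0.6,0],
    [0,-0.75,0],
    [0,-0.9,0],
    [0,-1.05,0],
  ],
  travel=[
    [2.5,0,-2.5],
    [5,0,-5],
    [7.5,0,-7.5],
    [5.6,-0.2,-9.4],
    [3.7,-0.4,-11.3],
    [1.7,-0.6,-13.3],
    [-0.3,-0.8,-15.3],
    [-2.3,-1,-17.3],
    [-4.3,-1.2,-19.3],
    [-6.3,-1.3,-21.3],
  ],
  fingers=[0,0,0,0,0,0,0,0,0,0],
)

```text
time_s: 6.6
position: [0.549, 0.0647, 0.1878]
tcp_rot: [0.107, 0.582, 0.802, -0.08]
force: [-0.4, -0.8, -3.3]
finger_gap: 0.0436
grip_force: 32.0
```

```bash
python3 - <<'E'
from h import *
print(status.read_state()["joint_pos"],status.read_state()["finger_gap"])
az=np.radians(17.8)
go(np.array([.565,.0,.20]),frame(az,-np.pi/4))
E
```

```text
[-0.8354  0.2141  0.4718  1.9164  0.196   1.0602 -0.1553] 0.04362278882301205
travel [-7.67 -0.49  2.24] ang [-0.    -0.517  0.005] tcp [ 0.5691 -0.0128  0.1866]
```

Request:
move_arm(
  angular=[
    [0,-0.15,0],
    [0,-0.3,0],
    [0,-0.45,0],
    [0,-0.517,0.005],
    [0,-0.517,0.005],
    [0,-0.517,0.005],
    [0,-0.517,0.005],
    [0,-0.517,0.005],
    [0,-0.517,0.005],
    [0,-0.517,0.005],
  ],
  travel=[
    [-2,-0.1,0.5],
    [-4,-0.2,1.1],
    [-6,-0.4,1.8],
    [-7.7,-0.5,2.2],
    [-7.7,-0.5,2.2],
    [-7.7,-0.5,2.2],
    [-7.7,-0.5,2.2],
    [-7.7,-0.5,2.2],
    [-7.7,-0.5,2.2],
    [-7.7,-0.5,2.2],
  ],
  fingers=[0,0,0,0,0,0,0,0,0,0],
)

```text
time_s: 7.85
position: [0.5686, -0.0124, 0.1859]
tcp_rot: [0.307, 0.545, 0.747, -0.225]
force: [0.2, -0.1, -2.9]
finger_gap: 0.0435
grip_force: 32.0
```

```bash
python3 - <<'E'
from h import *
print(status.read_state()["joint_pos"],tool()[0]-tool()[1].apply([0,0,.019]))
im=viewer.camera("wrist")[:,:,::-1]; s=viewer.camera("side")[:,:,::-1]
R=lambda i,x,y,w,h,W,H:cv2.resize(i[y:y+h,x:x+w],(W,H),interpolation=cv2.INTER_CUBIC)
cv2.imwrite("pics/r1.png",np.hstack([R(im,0,0,640,480,400,300),R(s,240,150,160,120,400,300)]))
W=viewer.camera_model("wrist");S=viewer.camera_model("side")
for x in([.567,-.007,.03],[.504+.037,.107-.05,.03]):print(proj(W,x)*.625)
E
```

```text
[-1.0418  0.3692  0.5314  2.0093  0.6547  1.1035 -0.6031] [0.5646 0.0003 0.1994]
[201.0347  68.2522]
[196.8042  18.301 ]
```

View pics/r1.png

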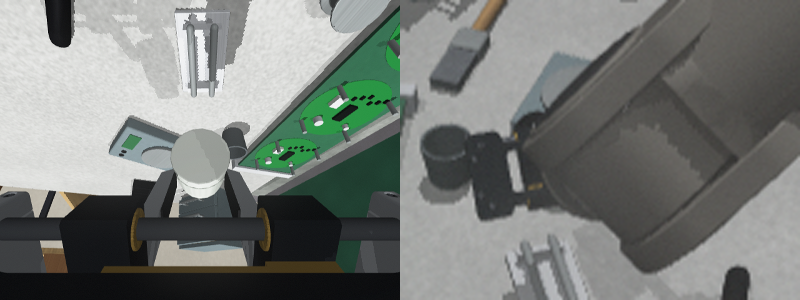

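The half-scale wrist view shows the rest with its bars running from (190,27) to (192,96) and from (213,22) to (213,94). The bottle is held with its base disc at (201,158). I'll compare these with the bar ends I predict.

```bash
python3 - <<'E'
from h import *
W=viewer.camera_model("wrist")
c=np.array([.567,-.007,.03]);d=np.array([.306,-.952,0]);n=np.array([.952,.306,0])
for a in(-.055,.055):
  for b in(-.015,.015): print(a,b,proj(W,c+a*d+b*n)*.625)
for uv in [(190,27),(192,96),(213,22),(213,94)]: print(plane(W,np.array(uv)/.625,.03))
# bottle disc centre and edges
p,r=tool();g=p-r.apply([0,0,.019]); e=g-.035*d
print("disc",proj(W,e)*.625, proj(W,g-.035*d+[0,0,.026])*.625, proj(W,g-.035*d-[0,0,.026])*.625)
E
```

```text
-0.055 -0.015 [189.0362  30.2021]
-0.055 0.015 [213.2532  30.2187]
0.055 -0.015 [192.084  96.114]
0.055 0.015 [209.8273  96.1354]
[0.536  0.0449]
[ 0.5693 -0.0637]
[0.5607 0.059 ]
[ 0.6015 -0.0486]
disc [200.9592 152.9686] [200.9389 180.7513] [200.9767 129.0127]
```

Request:
move_arm(
  angular=[
    [0,0,0],
    [0,0,0],
    [0,0,0],
    [0,0,0],
    [0,0,0],
    [0,0,0],
    [0,0,0],
    [0,0,0],
    [0,0,0],
    [0,0,0],
  ],
  travel=[
    [1.5,0,1.5],
    [3,0.1,3],
    [4.5,0.1,4.5],
    [6,0.1,6],
    [7.5,0.1,7.5],
    [8.5,0.1,8.5],
    [9.4,0.1,9.4],
    [9.9,0.1,9.9],
    [9.9,0.1,9.9],
    [9.9,0.1,9.9],
  ],
  fingers=[0,0,0,0,0,0,0,0,0,0],
)

```text
time_s: 9.2
position: [0.5693, -0.0117, 0.0463]
tcp_rot: [0.307, 0.545, 0.747, -0.225]
force: [0.3, 0.5, -2.3]
finger_gap: 0.0437
grip_force: 32.0
```

```bash
python3 - <<'E'
from h import *
az=np.radians(17.8)
print(status.read_state()["joint_pos"],tool()[0]-tool()[1].apply([0,0,.019]),tool()[1].as_matrix())
im=viewer.camera("wrist")[:,:,::-1]; t=viewer.camera("top")[:,:,::-1]
R=lambda i,x,y,w,h,W,H:cv2.resize(i[y:y+h,x:x+w],(W,H),interpolation=cv2.INTER_CUBIC)
cv2.imwrite("pics/r2.png",np.hstack([R(im,170,50,300,300,400,400),R(t,270,170,120,120,400,400)]))
go(np.array([.5655,0,.052]),frame(az,-np.pi/4))
E
```

```text
[-0.999   0.6138  0.4954  2.0736  0.6574  0.8458 -0.7684] [0.5652 0.001  0.0598] [[-0.2177  0.9523  0.2139]
 [ 0.676   0.3052 -0.6708]
 [-0.7041 -0.0014 -0.7101]]
travel [ 0.45 -0.    0.63] ang [-0.001 -0.005  0.001] tcp [ 0.5696 -0.0128  0.0386]
```

View pics/r2.png

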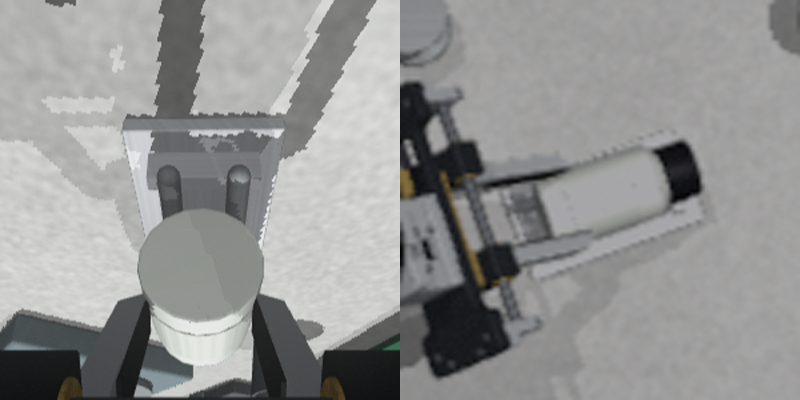

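The bottle is aligned between the bars: disc centre at x=201, bars at 169 and 239 in the crop. I'll creep down to contact.

Request:
move_arm(
  angular=[
    [0,0,0],
    [0,0,0],
    [0,0,0],
    [0,0,0],
    [0,0,0],
    [0,0,0],
    [0,0,0],
    [0,0,0],
    [0,0,0],
    [0,0,0],
  ],
  travel=[
    [0.08,0,0.08],
    [0.16,0,0.16],
    [0.24,0,0.24],
    [0.32,0,0.32],
    [0.4,0,0.4],
    [0.44,0,0.44],
    [0.48,0,0.48],
    [0.5,0,0.5],
    [0.5,0,0.5],
    [0.5,0,0.5],
  ],
  fingers=[0,0,0,0,0,0,0,0,0,0],
)

```text
time_s: 10.55
position: [0.5697, -0.0116, 0.0396]
tcp_rot: [0.308, 0.545, 0.747, -0.225]
force: [-1.0, 5.1, 12.7]
finger_gap: 0.0439
grip_force: 34.8
```

Request:
move_arm(
  angular=[
    [0,0,0],
    [0,0,0],
    [0,0,0],
    [0,0,0],
    [0,0,0],
    [0,0,0],
    [0,0,0],
    [0,0,0],
    [0,0,0],
    [0,0,0],
  ],
  travel=[
    [-0.03,0,-0.03],
    [-0.03,0,-0.03],
    [-0.03,0,-0.03],
    [-0.03,0,-0.03],
    [-0.03,0,-0.03],
    [-0.03,0,-0.03],
    [-0.03,0,-0.03],
    [-0.03,0,-0.03],
    [-0.03,0,-0.03],
    [-0.03,0,-0.03],
  ],
  fingers=[0.3,0.45,0.5,0.55,0.6,0.7,0.8,0.9,1,1],
)

```text
time_s: 11.8
position: [0.5691, -0.0116, 0.0392]
tcp_rot: [0.307, 0.545, 0.747, -0.225]
force: [-0.2, -0.5, -0.5]
finger_gap: 0.094
grip_force: 0.0
```

```bash
python3 - <<'E'
from h import *
az=np.radians(17.8); s=status.read_state(); print(s["force"],s["finger_gap"],s["grip_force"])
W=viewer.camera_model("wrist")
im=viewer.camera("wrist")[:,:,::-1]; t=viewer.camera("top")[:,:,::-1]
R=lambda i,x,y,w,h,W,H:cv2.resize(i[y:y+h,x:x+w],(W,H),interpolation=cv2.INTER_CUBIC)
cv2.imwrite("pics/r3.png",np.hstack([R(im,170,50,300,300,400,400),R(t,270,170,120,120,400,400)]))
c=np.array([.567,-.005,.052]);d=np.array([.306,-.952,0])
print((proj(W,c-.04*d)-[170,50])*4/3, (proj(viewer.camera_model("top"),c+.07*d)-[270,170])*10/3)
R=frame(az,-np.pi/4); g=c-.005*d
a=go(g-R.apply([0,0,.13]),R); go(g+[0,0,.16],frame(az,0),a)
E
```

```text
[-0.2345 -0.5137 -0.4869] 0.0939770978634067 0.0
[201.9994 259.9435] [295.1769 165.7537]
travel [ -0.    -0.02 -12.85] ang [-0.002 -0.004  0.001] tcp [0.5415 0.0745 0.1305]
travel [-9.97  0.    1.13] ang [0.    0.785 0.   ] tcp [ 0.5655 -0.0002  0.193 ]
```

View pics/r3.png

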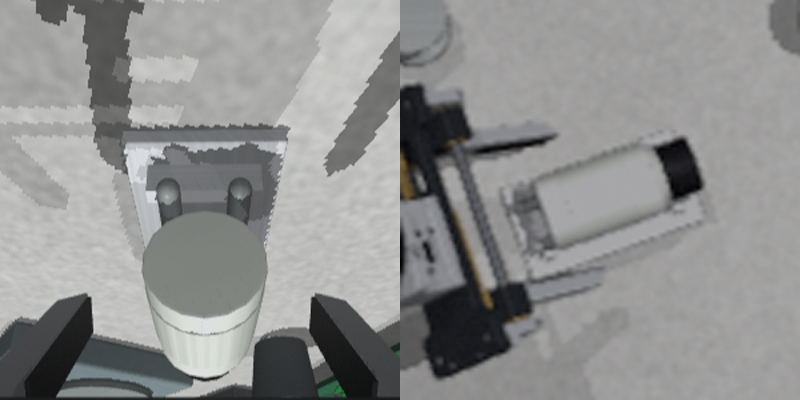

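The bottle lies released on both bars. Its cap end is at crop (698,167) against a predicted (695,166), and the forces are near zero. Next I retreat and lean the other way to regrasp.

Request:
move_arm(
  angular=[
    [0,0,0],
    [0,0,0],
    [0,0,0],
    [0,0,0],
    [0,0.13,0],
    [0,0.26,0],
    [0,0.4,0],
    [0,0.52,0],
    [0,0.65,0],
    [0,0.785,0],
  ],
  travel=[
    [0,0,-2],
    [0,0,-5],
    [0,0,-9],
    [0,0,-12.8],
    [-2,0,-12.6],
    [-4,0,-12.4],
    [-6,0,-12.2],
    [-8,0,-12],
    [-9.5,0,-11.8],
    [-10,0,-11.7],
  ],
  fingers=[1,1,1,1,1,1,1,1,1,1],
)

```text
time_s: 13.15
position: [0.5666, -0.0013, 0.1942]
tcp_rot: [-0.003, 0.589, 0.808, 0.003]
force: [-1.0, 0.3, -0.7]
finger_gap: 0.0942
grip_force: 0.0
```

```bash
python3 - <<'E'
from h import *
az=np.radians(17.8); print(status.read_state()["joint_pos"])
c=np.array([.567,-.005,.052]);d=np.array([.306,-.952,0])
R=frame(az,np.radians(40)); g=c+.005*d
go(g-R.apply([0,0,.13]),R)
E
```

```text
[-0.4976  0.2371  0.4676  1.8411 -0.129   1.0921  0.3286]
travel [-8.05 -0.08  5.65] ang [0.002 0.69  0.   ] tcp [ 0.5903 -0.0777  0.137 ]
```

Request:
move_arm(
  angular=[
    [0,0.1,0],
    [0,0.2,0],
    [0,0.3,0],
    [0,0.4,0],
    [0,0.5,0],
    [0,0.6,0],
    [0,0.69,0],
    [0,0.69,0],
    [0,0.69,0],
    [0,0.69,0],
  ],
  travel=[
    [-1.2,0,0],
    [-2.4,0,0.3],
    [-3.6,0,1],
    [-4.8,0,2],
    [-6,0,3],
    [-7.2,0,4],
    [-8.05,-0.1,5],
    [-8.05,-0.1,5.65],
    [-8.05,-0.1,5.65],
    [-8.05,-0.1,5.65],
  ],
  fingers=[1,1,1,1,1,1,1,1,1,1],
)

```text
time_s: 14.4
position: [0.5897, -0.0765, 0.137]
tcp_rot: [-0.275, 0.554, 0.76, 0.2]
force: [-0.8, 0.1, 0.6]
finger_gap: 0.0937
grip_force: 0.0
```

```bash
python3 - <<'E'
from h import *
az=np.radians(17.8); print(status.read_state()["joint_pos"])
c=np.array([.567,-.005,.052]);d=np.array([.306,-.952,0])
R=frame(az,np.radians(40)); g=c+.005*d
go(g,R)
W=viewer.camera_model("wrist"); cv2.imwrite("pics/w9.png",viewer.camera("wrist")[:,:,::-1])
print(proj(W,c+.07*d),proj(W,c-.04*d))
E
```

```text
[ 0.1111  0.6754  0.3834  1.5461 -0.699   1.5514  1.0232]
travel [-0.03  0.03 12.91] ang [-0.001  0.005  0.001] tcp [0.5648 0.0019 0.0374]
[321.5278 293.7119] [321.4961 193.8009]
```

Request:
move_arm(
  angular=[
    [0,0,0],
    [0,0,0],
    [0,0,0],
    [0,0,0],
    [0,0,0],
    [0,0,0],
    [0,0,0],
    [0,0,0],
    [0,0,0],
    [0,0,0],
  ],
  travel=[
    [0,0,2],
    [0,0,4],
    [0,0,6],
    [0,0,8],
    [0,0,10],
    [0,0,11.5],
    [0,0,12.5],
    [0,0,12.9],
    [0,0,12.9],
    [0,0,12.9],
  ],
  fingers=[1,1,1,1,1,1,1,1,1,1],
)

```text
time_s: 15.7
position: [0.5644, 0.0005, 0.0371]
tcp_rot: [-0.275, 0.555, 0.76, 0.2]
force: [0.3, 0.3, -0.8]
finger_gap: 0.0938
grip_force: 0.0
```

Request:
move_arm(
  angular=[
    [0,0,0],
    [0,0,0],
    [0,0,0],
    [0,0,0],
    [0,0,0],
    [0,0,0],
    [0,0,0],
    [0,0,0],
    [0,0,0],
    [0,0,0],
  ],
  travel=[
    [0,0,0],
    [0,0,0],
    [0,0,0],
    [0,0,0],
    [0,0,0],
    [0,0,0],
    [0,0,0],
    [0,0,0],
    [0,0,0],
    [0,0,0],
  ],
  fingers=[0.8,0.7,0.65,0.6,0.55,0.5,0.45,0.4,0,0],
)

```text
time_s: 16.95
position: [0.5659, 0.0015, 0.0375]
tcp_rot: [-0.274, 0.554, 0.76, 0.201]
force: [7.9, 2.9, 3.3]
finger_gap: 0.0431
grip_force: 32.8
```

```bash
python3 - <<'E'
from h import *
az=np.radians(17.8); s=status.read_state(); print(s["joint_pos"],s["finger_gap"],s["force"],tool()[0]-tool()[1].apply([0,0,.019]))
d=np.array([.306,-.952,0])
u=tool(); g0=u[0]-u[1].apply([0,0,.019])
a=go(g0+[0,0,.12],u[1])
R=u[1]*Rn.from_euler("y",-np.pi/2)
b=go(np.array([.554,-.29,.17]),R,a); go(np.array([.554,-.29,.17]),R,u)
E
```

```text
[ 0.0394  0.7169  0.328   1.7255 -0.7742  1.3291  1.0802] 0.04311364848532932 [7.8601 2.9308 3.2947] [ 0.5696 -0.0101  0.0521]
travel [ 7.67  0.02 -9.23] ang [0. 0. 0.] tcp [0.5659 0.0015 0.1575]
travel [-22.16 -10.02 -18.49] ang [ 0.    -1.571 -0.   ] tcp [ 0.5585 -0.3039  0.1579]
travel [-14.49 -10.   -27.72] ang [ 0.    -1.571 -0.   ] tcp [ 0.5585 -0.3039  0.1579]
```

Request:
move_arm(
  angular=[
    [0,0,0],
    [0,0,0],
    [0,0,0],
    [0,-0.15,0],
    [0,-0.3,0],
    [0,-0.45,0],
    [0,-0.6,0],
    [0,-0.75,0],
    [0,-0.9,0],
    [0,-1.05,0],
  ],
  travel=[
    [1.3,0,-1.5],
    [4.5,0,-5.4],
    [7.7,0,-9.2],
    [5.6,-1,-11],
    [3.5,-1.9,-12.7],
    [1.4,-2.9,-14.5],
    [-0.8,-3.8,-16.3],
    [-2.9,-4.8,-18],
    [-5,-5.7,-19.8],
    [-7.1,-6.7,-21.5],
  ],
  fingers=[0,0,0,0,0,0,0,0,0,0],
)

```text
time_s: 18.2
position: [0.5592, -0.2031, 0.158]
tcp_rot: [0.145, 0.58, 0.795, -0.105]
force: [-0.4, -1.8, -2.9]
finger_gap: 0.0431
grip_force: 31.7
```

```bash
python3 - <<'E'
from h import *
az=np.radians(17.8); s=status.read_state(); print(s["joint_pos"],s["finger_gap"],s["force"])
go(np.array([.554,-.29,.17]),frame(az,-np.radians(50)))
E
```

```text
[-0.577   0.246   0.6854  2.0175  0.2458  0.8058  0.2328] 0.04305964013738809 [-0.3784 -1.7547 -2.8827]
travel [-8.95 -3.15  3.38] ang [ 0.    -0.513 -0.001] tcp [ 0.5584 -0.3039  0.1578]
```

Request:
move_arm(
  angular=[
    [0,-0.12,0],
    [0,-0.24,0],
    [0,-0.36,0],
    [0,-0.45,0],
    [0,-0.513,0],
    [0,-0.513,0],
    [0,-0.513,0],
    [0,-0.513,0],
    [0,-0.513,0],
    [0,-0.513,0],
  ],
  travel=[
    [-1.8,-0.6,0.6],
    [-3.6,-1.2,1.3],
    [-5.4,-1.9,2],
    [-7.2,-2.5,2.7],
    [-9,-3.15,3.4],
    [-9,-3.15,3.4],
    [-9,-3.15,3.4],
    [-9,-3.15,3.4],
    [-9,-3.15,3.4],
    [-9,-3.15,3.4],
  ],
  fingers=[0,0,0,0,0,0,0,0,0,0],
)

```text
time_s: 19.45
position: [0.5585, -0.3035, 0.1564]
tcp_rot: [0.34, 0.535, 0.733, -0.248]
force: [-0.1, 0.0, -2.4]
finger_gap: 0.0423
grip_force: 31.9
```

```bash
python3 - <<'E'
from h import *
az=np.radians(17.8); s=status.read_state(); print(s["joint_pos"],s["finger_gap"],s["force"],tool()[0]-tool()[1].apply([0,0,.019]))
go(np.array([.554,-.29,.086]),frame(az,-np.radians(50)))
R=lambda i,x,y,w,h,W,H:cv2.resize(i[y:y+h,x:x+w],(W,H),interpolation=cv2.INTER_CUBIC)
m={n:viewer.camera_model(n) for n in("wrist","top","side")}
im={n:viewer.camera(n)[:,:,::-1] for n in m}
cv2.imwrite("pics/s1.png",np.vstack([np.hstack([R(im["wrist"],0,0,640,480,400,300),R(im["top"],400,170,120,90,400,300)]),
 np.hstack([R(im["side"],240,110,160,120,400,300),R(im["wrist"],220,80,200,150,400,300)])]))
g=tool()[0]-tool()[1].apply([0,0,.019])
for k in(-.045,.065): 
  q={n:proj(m[n],g+[0,0,k]) for n in m}; print(k,q["wrist"]*.625,(q["top"]-[400,170])*10/3,(q["side"]-[240,110])*2.5)
q={n:proj(m[n],[.554,-.291,.036]) for n in m}; print("pan",q["wrist"]*.625,(q["wrist"]-[220,80])*2,(q["top"]-[400,170])*10/3,(q["side"]-[240,110])*2.5)
E
```

```text
[-0.9052  0.4876  0.9854  2.2383  0.9325  0.5392 -0.5217] 0.04233464457866601 [-0.142   0.0092 -2.4486] [ 0.5541 -0.2897  0.1687]
travel [ 6.29 -0.01  5.36] ang [-0.001 -0.004  0.001] tcp [ 0.5584 -0.3039  0.0738]
-0.045 [200.8029 132.3195] [205.9797 191.2435] [180.2396 133.837 ]
0.065 [200.7377 240.019 ] [252.6462 162.6902] [180.2603  51.498 ]
pan [200.5013  74.8755] [201.6041  79.6015] [176.4865 210.4343] [180.3259 191.7701]
```

View pics/s1.png

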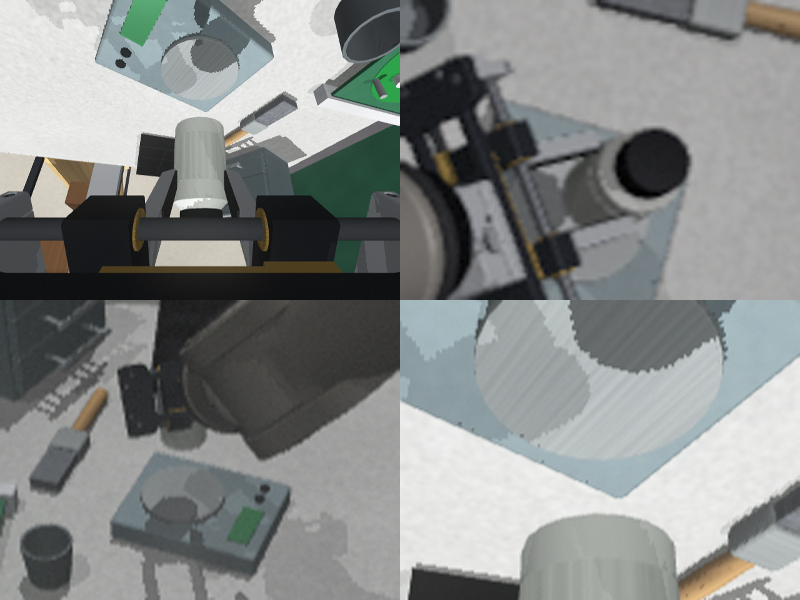

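The top crop has the cap at (253,163), exactly where I predicted it. The bottle is upright. In the half-scale wrist view the pan is centred at about (200,67) against (200,75), and in the side crop at (182,193) against (180,192). I'll reconcile the two.

```bash
python3 - <<'E'
from h import *
W=viewer.camera_model("wrist");S=viewer.camera_model("side");T=viewer.camera_model("top")
print(plane(W,np.array([200,67.5])/.625,.036),plane(S,(240+182.3/2.5,110+193.5/2.5),.036),plane(T,(453,233),.036))
# predicted pan outline extremes in half-scale wrist view
for c in([.554,-.291],[.556,-.283]):
  o=np.array([proj(W,[c[0]+.05*np.cos(t),c[1]+.05*np.sin(t),.036])*.625 for t in np.linspace(0,6.28,100)]); print(c,o.min(0),o.max(0))
E
```

```text
[ 0.5496 -0.2798] [ 0.5515 -0.288 ] [ 0.5543 -0.2911]
[0.554, -0.291] [161.5753  39.4403] [239.6811 100.2527]
[0.556, -0.283] [164.1479  33.3167] [244.2004  97.1474]
```

The pan outline matches a centre of (0.554,-0.291), bottom edge at row 100. I'll descend.

Request:
move_arm(
  angular=[
    [0,0,0],
    [0,0,0],
    [0,0,0],
    [0,0,0],
    [0,0,0],
    [0,0,0],
    [0,0,0],
    [0,0,0],
    [0,0,0],
    [0,0,0],
  ],
  travel=[
    [0.8,0,0.68],
    [1.7,0,1.45],
    [2.7,0,2.3],
    [3.7,0,3.15],
    [4.6,0,3.92],
    [5.3,0,4.5],
    [5.9,0,5.03],
    [6.3,0,5.37],
    [6.3,0,5.37],
    [6.3,0,5.37],
  ],
  fingers=[0,0,0,0,0,0,0,0,0,0],
)

```text
time_s: 20.85
position: [0.5585, -0.3039, 0.0736]
tcp_rot: [0.34, 0.534, 0.733, -0.249]
force: [-0.3, -0.7, -2.4]
finger_gap: 0.0426
grip_force: 31.9
```

```bash
python3 - <<'E'
from h import *
s=status.read_state(); print(s["joint_pos"],s["finger_gap"],s["force"],tool()[0]-tool()[1].apply([0,0,.019]))
p,r=tool(); print("1cm down in tool",r.inv().apply([0,0,-1]))
go(np.array([.554,-.29,.084]),frame(np.radians(17.8),-np.radians(50)))
E
```

```text
[-0.8574  0.7311  0.9598  2.2727  0.9837  0.3222 -0.7255] 0.042604714116132994 [-0.2976 -0.7346 -2.4368] [ 0.5541 -0.2901  0.0859]
1cm down in tool [0.7637 0.0016 0.6456]
travel [ 0.14 -0.    0.12] ang [-0.001 -0.004  0.001] tcp [ 0.5584 -0.3039  0.0718]
```

Creep down 4 mm.

Request:
move_arm(
  angular=[
    [0,0,0],
    [0,0,0],
    [0,0,0],
    [0,0,0],
    [0,0,0],
    [0,0,0],
    [0,0,0],
    [0,0,0],
    [0,0,0],
    [0,0,0],
  ],
  travel=[
    [0.03,0,0.03],
    [0.07,0,0.06],
    [0.11,0,0.09],
    [0.15,0,0.13],
    [0.19,0,0.16],
    [0.23,0,0.19],
    [0.27,0,0.23],
    [0.31,0,0.26],
    [0.31,0,0.26],
    [0.31,0,0.26],
  ],
  fingers=[0,0,0,0,0,0,0,0,0,0],
)

```text
time_s: 22.1
position: [0.559, -0.3052, 0.0719]
tcp_rot: [0.341, 0.535, 0.732, -0.25]
force: [-8.3, 15.5, 35.9]
finger_gap: 0.0417
grip_force: 36.1
```

Request:
move_arm(
  angular=[
    [0,0,0],
    [0,0,0],
    [0,0,0],
    [0,0,0],
    [0,0,0],
    [0,0,0],
    [0,0,0],
    [0,0,0],
    [0,0,0],
    [0,0,0],
  ],
  travel=[
    [-0.05,0,-0.04],
    [-0.1,0,-0.08],
    [-0.15,0,-0.13],
    [-0.15,0,-0.13],
    [-0.15,0,-0.13],
    [-0.15,0,-0.13],
    [-0.15,0,-0.13],
    [-0.15,0,-0.13],
    [-0.15,0,-0.13],
    [-0.15,0,-0.13],
  ],
  fingers=[0,0,0,0,0,0,0,0,0,0],
)

```text
time_s: 23.35
position: [0.5586, -0.3042, 0.0721]
tcp_rot: [0.34, 0.534, 0.733, -0.249]
force: [-3.1, 5.0, 9.3]
finger_gap: 0.0421
grip_force: 32.7
```

```bash
python3 - <<'E'
from h import *
s=status.read_state(); p,r=tool();print(s["force"],s["torque"],p-r.apply([0,0,.019]))
im=viewer.camera("top"); m=viewer.camera_model("top")
g=p-r.apply([0,0,.019]); u=proj(m,[g[0],g[1],.146])
c=im[int(u[1])-22:int(u[1])+22,int(u[0])-22:int(u[0])+22].max(2)
n,l,st,ce=cv2.connectedComponentsWithStats((c<45).astype(np.uint8)); i=st[1:,4].argmax()+1
print(u,u.astype(int)-22+ce[i],st[i])
E
```

```text
[-3.13    4.972   9.3263] [-0.32    0.0923 -0.2041] [ 0.5542 -0.2903  0.0843]
[464.7062 225.6931] [465.1886 225.0641] [ 14  13  20  19 281]
```

Request:
move_arm(
  angular=[
    [0,0,0],
    [0,0,0],
    [0,0,0],
    [0,0,0],
    [0,0,0],
    [0,0,0],
    [0,0,0],
    [0,0,0],
    [0,0,0],
    [0,0,0],
  ],
  travel=[
    [-0.05,0,-0.04],
    [-0.05,0,-0.04],
    [-0.05,0,-0.04],
    [-0.05,0,-0.04],
    [-0.05,0,-0.04],
    [-0.05,0,-0.04],
    [-0.05,0,-0.04],
    [-0.05,0,-0.04],
    [-0.05,0,-0.04],
    [-0.05,0,-0.04],
  ],
  fingers=[0,0.3,0.42,0.48,0.55,0.62,0.7,0.8,0.9,1],
)

```text
time_s: 24.65
position: [0.5584, -0.3039, 0.0721]
tcp_rot: [0.34, 0.534, 0.733, -0.249]
force: [0.7, -0.5, 0.4]
finger_gap: 0.091
grip_force: 0.0
```

Request:
move_arm(
  angular=[
    [0,0,0],
    [0,0,0],
    [0,0,0],
    [0,0,0],
    [0,0,0],
    [0,0,0],
    [0,0,0],
    [0,0,0],
    [0,0,0],
    [0,0,0],
  ],
  travel=[
    [0,0,0],
    [0,0,0],
    [0,0,-1],
    [0,0,-2.5],
    [0,0,-4],
    [0,0,-6],
    [0,0,-9],
    [0,0,-12],
    [0,0,-15],
    [0,0,-15],
  ],
  fingers=[1,1,1,1,1,1,1,1,1,1],
)

```text
time_s: 25.9
position: [0.5242, -0.1926, 0.1693]
tcp_rot: [0.34, 0.534, 0.734, -0.247]
force: [0.2, -0.7, -1.0]
finger_gap: 0.0939
grip_force: 0.0
```

```bash
python3 - <<'E'
from h import *
s=status.read_state(); print(s["force"],s["finger_gap"],s["position"])
im=viewer.camera("top"); m=viewer.camera_model("top")
u=proj(m,[.5542,-.2903,.146])
c=im[int(u[1])-22:int(u[1])+22,int(u[0])-22:int(u[0])+22].max(2)
n,l,st,ce=cv2.connectedComponentsWithStats((c<45).astype(np.uint8)); i=st[1:,4].argmax()+1
v=u.astype(int)-22+ce[i]; print(u,v,st[i],plane(m,v,.146))
# wrist: cap & body axis
W=viewer.camera_model("wrist"); w=viewer.camera("wrist"); cv2.imwrite("pics/e.png",w[:,:,::-1])
print(proj(W,[.5542,-.2903,.146]),proj(W,[.5542,-.2903,.036]))
E
```

```text
[ 0.2358 -0.7473 -1.0107] 0.0939299934861291 [ 0.5242 -0.1926  0.1693]
[464.6972 225.683 ] [460.8803 226.7735] [ 10  16  20  18 234] [ 0.5521 -0.2821]
[320.1566 281.2611] [320.3016 189.3625]
```

```bash
python3 - <<'E'
from h import *
T,S=viewer.camera_model("top"),viewer.camera_model("side")
def blob(n,m,X,h=22):
    im=viewer.camera(n); u=proj(m,X).astype(int); c=im[u[1]-h:u[1]+h,u[0]-h:u[0]+h]
    return c,u-h
for X in([.552,-.282,.134],):
  for n,m in(("top",T),("side",S)):
    c,o=blob(n,m,X,30); k=(c.max(2)<45).astype(np.uint8)
    N,l,st,ce=cv2.connectedComponentsWithStats(k)
    print(n,proj(m,X),proj(m,[.552,-.282,.146]),[(o+ce[i],o+st[i,:2],st[i,2:]) for i in range(1,N) if st[i,4]>40])
# bottle body in side: white-ish pixels -> principal axis
im=viewer.camera("side"); a=proj(S,[.552,-.282,.116]);b=proj(S,[.552,-.282,.036]); print("side axis pred",a,b)
x0=int(a[0])
for z in(.05,.07,.09,.11):
    v=int(proj(S,[.552,-.282,z])[1]); print(z,proj(S,[.552,-.282,z])[0],im[v,x0-18:x0+19].max(1))
E
```

```text
top [459.455  227.6649] [460.8418 226.8045] [(array([460.8397, 226.903 ]), array([452, 219]), array([ 19,  18, 237], dtype=int32))]
side [312.6627 162.3285] [312.6674 158.8924] [(array([316.5332, 138.9763]), array([301, 132]), array([ 35,  16, 422], dtype=int32))]
side axis pred [312.6557 167.3958] [312.6263 188.7321]
0.05 312.63124369698994 [134 133 135 137 138 139 140  84  59  58  60  57  58  72  61  59  59  60
  61  61  62  59  56  61  63  68  70  74  81  97  96  96 105 118 118 116
 113]
0.07 312.63847310752953 [169 172 143 133 131 134  84  57  57  55  58  56  59  58  56  58  59  56
  58  58  56  57  68  88 105 105 110 110  97 105 108 106 105  60  55  62
  75]
0.09 312.6458624217571 [170 173 170 170 172 105  54  52  56  58  54  56  52  55  57  55  57  53
  56  55  53  54  73 100  97  95  95  90 102 165 164 167  67  59  77  74
  65]
0.11 312.6534170042445 [170 166 169 171 148  52  53  76  67  56  54  56  54  54  52  58  52  55
  57  51  54  66 133 131 128 141 165 146 104 163 164 100  62  75  80  65
  59]
```

The gripper blocks the side view, so I'll back off further and check again.

Request:
move_arm(
  angular=[
    [0,0,0],
    [0,0,0],
    [0,0,0],
    [0,0,0],
    [0,0,0],
    [0,0.1,0],
    [0,0.2,0],
    [0,0.3,0],
    [0,0.4,0],
    [0,0.5,0],
  ],
  travel=[
    [0,0,-2],
    [0,0,-4],
    [0,0,-6],
    [0,0,-8],
    [-1,0,-10],
    [-2,0,-12],
    [-4,0,-13],
    [-6,0,-14],
    [-7,0,-15],
    [-8,0,-15],
  ],
  fingers=[1,1,1,1,1,1,1,1,1,1],
)

```text
time_s: 27.4
position: [0.5048, -0.1352, 0.3274]
tcp_rot: [0.147, 0.58, 0.794, -0.108]
force: [-0.4, 0.5, -0.3]
finger_gap: 0.094
grip_force: 0.0
```

```bash
python3 - <<'E'
from h import *
S,T=viewer.camera_model("side"),viewer.camera_model("top")
im=viewer.camera("side"); X=np.array([.552,-.282,0])
print(status.read_state()["position"])
for z in(.05,.06,.07,.08,.09,.1,.11,.125,.14):
    u=proj(S,X+[0,0,z]); v=int(round(u[1])); print(z,u.round(1),im[v,int(u[0])-18:int(u[0])+19].max(1))
u0=int(proj(S,X)[0]); print("col",im[140:205,u0].max(1), [proj(S,X+[0,0,z])[1].round(1) for z in(.146,.122,.116,.036)])
print(viewer.camera("top")[215:240,461].max(1))
E
```

```text
[ 0.5055 -0.1387  0.3283]
0.05 [312.6 185.1] [125 127 128 131 131 131 132 130 131 131 128  91  94  97  96 100 100 101
 101 104 101 100  99  97  98  95  92  89 105 114 114 113 116 116 114 113
 113]
0.06 [312.6 182.5] [129 127 125 130 129 128 130 130 130 131 117  89  95  96  99  99  99 102
 103 102 102  99  98  97  97  92  92  88 100 114 113 117 113 115 115 114
 112]
0.07 [312.6 179.9] [162 144 125 124 126 128 130 130 129 130 104  92  94  97  99  99 100 102
 100 101  99  99  97  97  95  91  90  88  92 116 115 116 121 119 124 125
 125]
0.08 [312.6 177.2] [161 161 160 135 124 126 126 127 125 126 102  88  94  96  95 100  98 104
 104  99 102 102  98 104  92  92  90  85  93 127 123 128 130 126 134 133
 150]
0.09 [312.6 174.5] [160 160 160 161 150 125 128 127 125 124 103  89  93  98 101 101 101 103
 101 103 101 101 101  99  98  93  93  87  97 146 151 150 159 159 159 160
 163]
0.1 [312.6 171.8] [164 161 162 163 162 160 150 128 124 123 107  91  96  97  97 106 119 117
 123 122 122 119 116 108  96  95  92  89 111 159 158 156 157 157 159 158
 158]
0.11 [312.7 169.1] [158 158 159 160 161 161 163 1
[... 213 characters left out ...]
8
  49  49  51  50  50  53  51  54  87 141 149 156 153 155 157 155 153 157
 157]
0.14 [312.7 160.6] [157 157 157 155 156 156 156 155 154 155 156 154  89  44  48  47  48  50
  52  51  52  54  55  53  52  46  64 155 158 157 157 156 154 154 155 156
 155]
col [ 43  42  39  42  44  44  47  52  80 125 158 157 153 138  83  48  49  50
  52  49  49  52  48  48  48  49  49  48  77 116 133 135 123 102 103 101
 102 104  99 100 100 101 101 103 100 101 103 102 103 100 100 101 104  97
  90  88  92  91  88  84  91  91 107 127 125] [np.float64(158.9), np.float64(165.7), np.float64(167.4), np.float64(188.7)]
[149 150 146  89  35  36  37  38  40  41  41  40  41  43  42  45  43  45
  45  49  34  17  62 137 153]
```

The bottle stands vertical on the pan, about 9 mm off centre, and the arm is clear of it. I'll hand in.

```bash
python3 -c "
from bench import bot
print(bot.finish_job())"
```

```text
the job is handed in; nothing more can be done
None
```

The job is handed in, with no verdict returned: the bottle lay released on the rest's two bars, and now stands cap up, released, on the scale pan, about 9 mm off centre by the camera check.

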